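# Tip a cake carton onto its display spot and slide it home

### The job

A navy-blue cake carton has been left standing on end across the near edge of the white outline on the red display mat. Using the fingers only to push, never lifting or carrying it, push high on its window side so that it topples away and lands lying window up inside the white outline; once it lies still, push it along the mat, still flat, until its leading end rests squarely against the clear front stop between its two neighbours. Leave all the other goods where they are.

Things in the scene. Friction and masses are not known exactly. Their poses are not given: they have to be found in the camera images.
- lane: White rectangle painted on the red mat, fixed; place and heading vary. Inner size 190 mm (x) by 150 mm (y), lines 8 mm wide. Origin at its centre on the surface, x from the standing carton towards the stop, z up. The carton stands at about x = -95 mm, y = 0, its far face 20 to 30 mm inside the near line, so toppling it along x lands it inside.
- stop (a point): Middle of the foot of the clear front stop's near face, fixed to the lane at its x = +150 mm: an upright clear strip 45 mm high, 6 mm thick and 400 mm long along the lane's y.
- carton: Navy-blue rigid cake carton standing freely, 50 mm deep (its x), 85 mm wide (y), 140 mm tall (z), 0.18 to 0.35 kg. Origin at the centre of its underside; x points away from the face with the cream window (two brown cake rolls, gold strip), within 0.12 rad of the lane's x; z is up while it stands.
- window (a point): Centre of the carton's window face, 70 mm above the underside. Pushed level on this side near its top, the carton tips about its far bottom edge with under 2 N and falls by itself once tilted about 20 degrees; pushed low it slides. Lying window up it is 50 mm high, its x points down, its top end leads; sliding it takes under 5 N.
- foot_left (a point): Corner of the carton: far (non-window) face, +y side, at the underside.
- foot_right (a point): Corner of the carton: far (non-window) face, -y side, at the underside.
- top_left (a point): Corner of the carton: far (non-window) face, +y side, at the top end (140 mm above the underside).
- top_right (a point): Corner of the carton: far (non-window) face, -y side, at the top end.
- left_box: Neighbour, loose: a green carton of the same size already lying window up, 140 mm along the lane by 85 mm wide by 50 mm high, its end at the stop; origin at the centre of its underside, at y = +135 mm in the lane. Not to be moved.
- right_box: Neighbour, loose: a beige carton lying likewise at y = -135 mm in the lane. Not to be moved.
- yoghurt_red: White and red yoghurt cup, 74 mm diameter, 67 mm high, loose, beside the lane; origin under its centre. Not to be moved.
- yoghurt_blue: White and blue yoghurt cup of the same size, loose, beside the lane. Not to be moved.
- pudding: Jar of pudding with an orange cap, 60 mm diameter, 85 mm high, loose, beside the lane; origin under its centre. Not to be moved.
- cream_cake: Cream cake on a black disc, 90 mm diameter, 67 mm high with a cherry on top, loose, beside the lane; origin under its centre. Not to be moved.
Not all that is in view belongs to the job. Of the things that look like the carton, take the one that is farthest from the robot's base at the start.

How it is judged:
By the outcome, as a careful person would: the job done as asked, in the order asked, and still so for the second after the job is handed in, with the robot touching nothing.
It also fails if it takes over 48 s, if anything falls off the work surface, if the arm or the gripper's body presses on something with over 40 N, if the wrist force passes 120 N, or if a joint passes its speed limit or range.

### The arm

A 6-joint arm with a two-finger parallel gripper is mounted at the origin on the work surface. World frame = base frame: x ahead of the robot, y to its left, z up, the work surface at z = 0. Lengths are in m, angles in rad, forces in N, time in s.
With the tool pointing down it reaches from about 0.35 to 0.975 m from the base axis. Payload 4.9 kg.
Tool frame: the origin (TCP) lies midway between the tips of the shut fingers; the grasp point (between the pads) lies 19 mm behind it (manip.pinch_z is the x of the grasp point in the tool frame, in m); x points along the fingers, y is the direction in which the jaws open and shut, and the axes are right-handed (so a half turn about x gives the same grasp; the last joint's range is limited). The gripper opens to 85 mm and grips with 20 to 120 N. Pads are 22 mm wide; open, the fingers measure 114 mm over their backs; the gripper's body (76 mm by 85 mm) begins 54 mm behind the grasp point. The pads swing forward as they close: fully open they stand 13 mm farther back than shut.
Start: joints at [-1.253, 0.053, 1.613, -0, 1.476, -0.119], TCP at [0.264, -0.566, 0.231] pointing down, gripper open.
Joint ranges: [-3.01, 3.01], [-1.01, 2.22], [0.06, 2.58], [-1.02, 4.17], [0.09, 2.62], [-3.14, 3.14]. Speed limits (rad/s): [2.57, 2.57, 3.14, 3.14, 3.14, 3.14].

### API

Orientations are given as a unit quaternion [w, x, y, z].
In Python, from plant import sensors, cams, workorder, manip gives the robot as it stands.
- The arm moves only by the tool drive_tool, never from a script. Its argument "series" is a list of rows, each an object of numbers: "x", "y", "z": the shift along the tool's x, y, z in units of 25 mm (1.0 is 25 mm); "ax", "ay", "az": the turn, a rotation vector about the tool's x, y, z in units of 5 degrees (1.0 is 5 degrees). A call has 1 to 5 rows; each row is the pose to reach, as a shift and turn from the pose commanded when the call began, along the tool's axes at that moment; what a row does not reach only later rows make up. A row lasts 1/12 s, in which the tool goes at most 41.7 mm and 7.16 degrees, less where a joint would pass 70% of its speed; a pose out of reach is approached as far as the arm can. A call with a gripper value outside its range is refused whole. "hand" is the opening, from 0 (shut) to 1 (fully open), set as the call begins (left out, the last holds). The fingers move at their own pace and stop on an object; the grip force is fixed at half the most. Time passes only in rows, so rows that repeat a pose let the fingers close. It gives the time, the measured TCP pose, the force and the opening at its end, in the units of the state.
- sensors.state(): the state, without advancing time (a new reading comes with each control period).
- cams.grab_frame(name): name is "side" or "top" or "wrist"; returns a dict with "img" (480x640x3 uint8, blue, green, red), "camera_matrix" (3x3 intrinsics, pixels), "cam_to_world" (4x4, takes a point from camera to world coordinates). Camera axes: x right, y down, z forward; pixel columns grow to the right and rows downward; lengths in m; the calibration is good to about 2 mm. A picture is of the moment at which its call begins. There is no depth.
- workorder.job_done(): hands the job in, once; it reports no verdict.
The state is a dict: "time": time; "joint_pos": joint angles; "joint_vel": joint speeds; "joint_efforts": joint torques, N m; "tool_pos": TCP position; "tool_rot": TCP orientation; "contact_force": force on the tool from outside, world axes, zero at the start; "ft_torque": the same for the moment, N m; "gripper_width": opening from 0.0 (shut) to 1.0 (fully open).
Only numpy, scipy, OpenCV 4.12 (cv2) and the standard library are available. Lean on these libraries where they do the work, as an engineer would, in place of code of your own. Each camera call takes 0.05 s, during which the arm holds its last target.

## Working session

There is one attempt and no reset: what is moved stays moved. The work goes in short steps, Python scripts to look and compute and a tool call to move; the robot and the scene stay as the last step left them, time stands still between calls to the robot, and variables do not carry over. Pictures are saved under pics/ and viewed, and the job is handed in when it is done.

Besides the shell and the picture viewer there is one more tool, called after "Call:" as name(argument=value, ...) on one line, values as JSON. drive_tool: Moves the arm, as the interface text tells. Its arguments: {"type":"object","properties":{"series":{"type":"array","items":{"type":"object","properties":{"x":{"type":"number"},"y":{"type":"number"},"z":{"type":"number"},"ax":{"type":"number"},"ay":{"type":"number"},"az":{"type":"number"}}}},"hand":{"type":"number"}},"required":["series"]}

```bash
ls; mkdir -p pics
python3 - <<'E'
from plant import sensors, cams, workorder, manip
import cv2
for n in ("side","top","wrist"):
    f=cams.grab_frame(n); cv2.imwrite(f"pics/{n}0.png",f["img"])
    import numpy as np
    np.savez(f"pics/{n}0.npz",**f)
    print(n,f["camera_matrix"].round(1).tolist(),f["cam_to_world"].round(3).tolist())
print(sensors.state())
E
```

```text
pics
side [[601.1, 0.0, 322.2], [0.0, 601.1, 245.0], [0.0, 0.0, 1.0]] [[0.977, -0.153, 0.146, 0.272], [-0.21, -0.641, 0.738, -1.082], [-0.019, -0.752, -0.659, 1.108], [0.0, 0.0, 0.0, 1.0]]
top [[493.4, 0.0, 319.7], [0.0, 493.4, 237.5], [0.0, 0.0, 1.0]] [[-0.013, -0.989, 0.148, 0.354], [-1.0, 0.015, 0.013, 0.034], [-0.015, -0.148, -0.989, 1.105], [0.0, 0.0, 0.0, 1.0]]
wrist [[427.3, 0.0, 318.3], [0.0, 427.3, 241.4], [0.0, 0.0, 1.0]] [[0.423, -0.874, -0.239, 0.325], [-0.906, -0.409, -0.11, -0.537], [-0.002, 0.263, -0.965, 0.373], [0.0, 0.0, 0.0, 1.0]]
{'time': 0.15, 'joint_pos': array([-1.25298403e+00,  5.32415501e-02,  1.61399696e+00,  1.77201135e-05,
        1.47598186e+00, -1.19019468e-01]), 'joint_vel': array([-0.00127562, -0.00326865, -0.00558373,  0.00011796,  0.00022229,
        0.00062838]), 'joint_efforts': array([ 1.58338435e-04, -3.94241273e+01, -3.70722592e+01, -1.33484509e-04,
        4.67087099e-03, -1.34944634e-05]), 'tool_pos': array([ 0.26425935, -0.56584576,  0.23031193]), 'tool_rot': array([-0.15264441, -0.69025629, -0.15379094,  0.69035809]), 'contact_force': array([-0.46533549,  0.11999585, -0.94568744]), 'ft_torque': array([-0.05048706,  0.02234606, -0.0166092 ]), 'gripper_width': 0.9998754364997715}
```

View pics/side0.png

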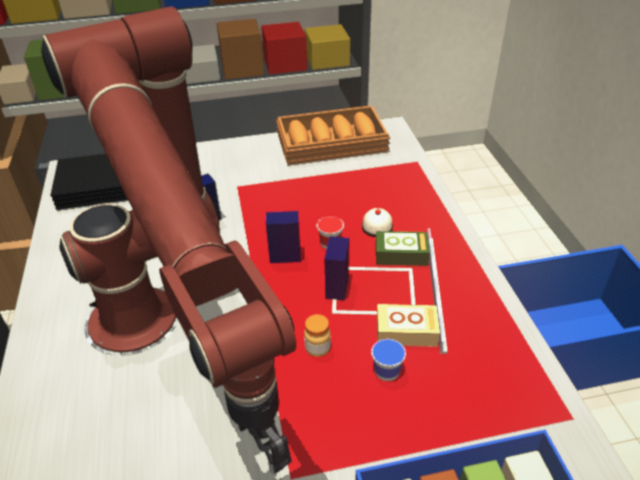

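View pics/top0.png

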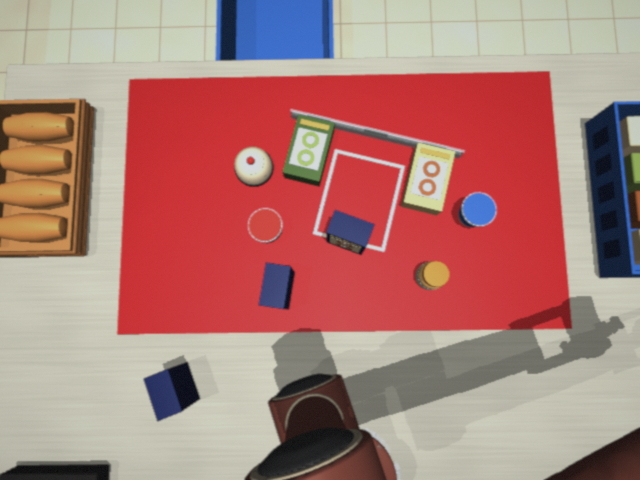

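Three navy cartons in the top view: (350,231) on the lane's near line with the window texture showing, (276,286), and (172,390). The first is farthest from the base and stands across the near line. I'll confirm with a crop.

Run:
```python
import cv2
im=cv2.imread("pics/top0.png")
c=im[95:295,230:500]; cv2.imwrite("pics/crop0.png",cv2.resize(c,(800,593),interpolation=cv2.INTER_CUBIC))
im=cv2.imread("pics/side0.png")
c=im[200:380,290:470]; cv2.imwrite("pics/crop1.png",cv2.resize(c,(600,600),interpolation=cv2.INTER_CUBIC))
```

```text
(no output)
```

View pics/crop0.png

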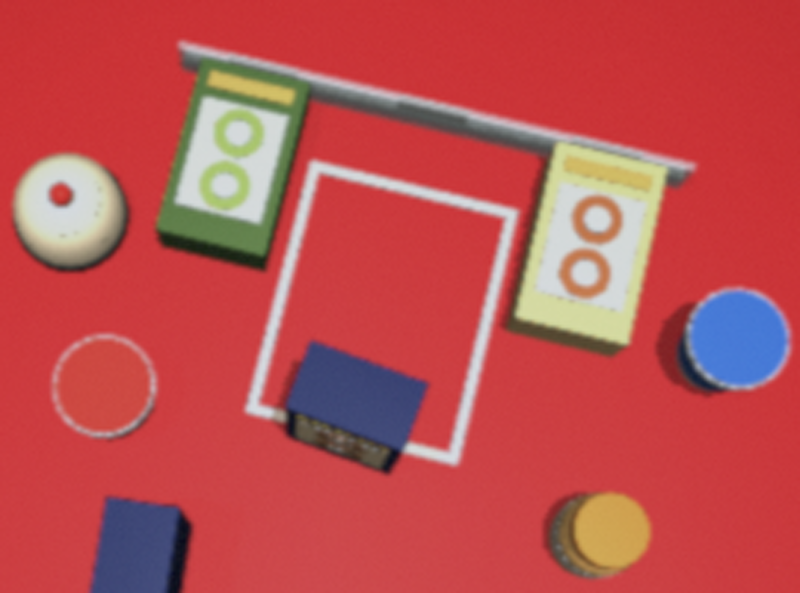

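View pics/crop1.png

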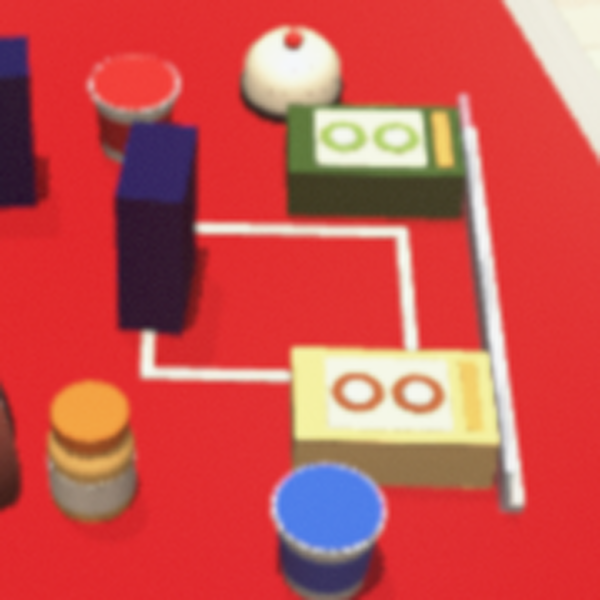

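The crop confirms it: the carton at (350,231) shows the cream window towards the robot, straddling the near line. The others stand off the lane.

```bash
cat > h.py <<'E'
import numpy as np
def load(n): return dict(np.load(n))
def ray(f,px,z):
    K=f["camera_matrix"];T=f["cam_to_world"]
    d=T[:3,:3]@np.linalg.solve(K,[px[0],px[1],1]);o=T[:3,3]
    return (o+d*(z-o[2])/d[2])
def proj(f,p):
    T=np.linalg.inv(f["cam_to_world"]);q=T[:3,:3]@np.asarray(p)+T[:3,3];q=f["camera_matrix"]@q;return q[:2]/q[2]
def fit(local,w):
    local=np.array(local);w=np.array(w);lc=local.mean(0);wc=w.mean(0)
    a=local-lc;b=w-wc
    th=np.arctan2((a[:,0]*b[:,1]-a[:,1]*b[:,0]).sum(),(a*b).sum())
    R=np.array([[np.cos(th),-np.sin(th)],[np.sin(th),np.cos(th)]])
    t=wc-R@lc
    return th,t,np.abs(local@R.T+t-w).max()
E
python3 - <<'E'
from h import *
f=load("pics/top0.npz")
s=800/270.
P=lambda u,v:((u+.5)/s-.5+230,(v+.5)/s-.5+95)
w=[ray(f,P(*p),0)[:2] for p in [(311,160),(519,210),(457,465),(246,412)]]
th,t,r=fit([(.103,.083),(.103,-.083),(-.103,-.083),(-.103,.083)],w);print("lane",th,t,r)
w=[ray(f,P(*p),.14)[:2] for p in [(311,341),(428,381),(405,444),(287,403)]]
tc,c,r=fit([(.025,.0425),(.025,-.0425),(-.025,-.0425),(-.025,.0425)],w);print("carton",tc,c,r)
R=np.array([[np.cos(th),-np.sin(th)],[np.sin(th),np.cos(th)]])
print("carton in lane",R.T@(c-t),tc-th)
for nm,p,z in [("lbfar L",(203,59),.05),("lb far R",(311,85),.05),("lb near R",(267,260),.05),("rb farL",(554,142),.05),("rb near L",(510,320),.05),("rb nearR",(630,345),.05),("rb farR",(667,170),.05),("pudding",(612,531),.085),("ycup",(104,385),.067),("blue",(737,338),.067),("cake",(68,211),.03),("navy2",(110,500),.14)]:
    q=ray(f,P(*p),z)[:2];print(nm,q.round(3),(R.T@(q-t)).round(3))
from plant import sensors
from scipy.spatial.transform import Rotation as Ro
q=sensors.state()["tool_rot"];print(Ro.from_quat(q,scalar_first=True).as_matrix().round(3))
E
```

```text
lane -0.2640857382505658 [ 0.60570844 -0.042886  ] 0.000599809775529786
carton -0.3586957849046441 [ 0.51790807 -0.01466719] 0.0029778589319725546
carton in lane [-0.09212234  0.00432225] -0.0946100466540783
lbfar L [0.791 0.092] [0.144 0.179]
lb far R [0.769 0.011] [0.144 0.094]
lb near R [0.634 0.046] [0.004 0.093]
rb farL [ 0.721 -0.17 ] [ 0.144 -0.093]
rb near L [ 0.585 -0.132] [ 0.004 -0.092]
rb nearR [ 0.565 -0.219] [ 0.007 -0.181]
rb farR [ 0.698 -0.253] [ 0.144 -0.179]
pudding [ 0.427 -0.192] [-0.134 -0.191]
ycup [0.538 0.164] [-0.119  0.183]
blue [ 0.566 -0.292] [ 0.026 -0.251]
cake [0.68  0.197] [0.009 0.251]
navy2 [0.448 0.151] [-0.203  0.146]
[[-0.     0.423 -0.906]
 [ 0.002 -0.906 -0.423]
 [-1.    -0.002 -0.   ]]
```

```bash
cat >> h.py <<'E'
def go(pos,yaw):
    """units from measured pose to tool at pos, pointing down, tool z = -(dir yaw)"""
    from plant import sensors
    from scipy.spatial.transform import Rotation as Ro
    s=sensors.state();R=Ro.from_quat(s["tool_rot"],scalar_first=True)
    zz=-np.array([np.cos(yaw),np.sin(yaw),0]);xx=np.array([0,0,-1.]);yy=np.cross(zz,xx)
    G=Ro.from_matrix(np.c_[xx,yy,zz])
    d=R.inv().apply(np.array(pos)-s["tool_pos"])/.025
    a=(R.inv()*G).as_rotvec(degrees=True)/5
    print("t",s["time"],"tcp",s["tool_pos"].round(4),"F",s["contact_force"].round(2),"shift",d.round(2),"turn",a.round(2),"w",round(s["gripper_width"],2))
def box(f,img,c,th,L,W,H,col=(0,255,255)):
    import cv2
    R=np.array([[np.cos(th),-np.sin(th)],[np.sin(th),np.cos(th)]])
    loc=[(L/2,W/2),(L/2,-W/2),(-L/2,-W/2),(-L/2,W/2)]
    pts={}
    for z in (0,H):
        q=np.array([proj(f,[*(R@np.array(l)+c),z]) for l in loc])
        cv2.polylines(img,[np.round((q+.0)*16).astype(int)],True,col,1,cv2.LINE_AA,4)
E
python3 - <<'E'
from h import *
import cv2
out=[]
for n,(x,y,w,h) in (("top",(290,180,130,100)),("side",(300,210,130,100))):
    f=load(f"pics/{n}0.npz");im=f["img"].copy()
    box(f,im,np.array([.5179,-.0147]),-.359,.05,.085,.14)
    out.append(cv2.resize(im[y:y+h,x:x+w],(520,400),interpolation=cv2.INTER_CUBIC)[:, :400])
cv2.imwrite("pics/ov.png",np.hstack(out))
f=load("pics/top0.npz")
print([ray(f,p,.14)[:2].round(3) for p in [(266,263),(292,267),(285,308),(259,302)]])
go([.438,.015,.231],-.36)
E
```

```text
[array([0.449, 0.153]), array([0.44 , 0.101]), array([0.361, 0.115]), array([0.373, 0.166])]
t 0.15 tcp [ 0.2643 -0.5658  0.2303] F [-0.47  0.12 -0.95] shift [ 1.000e-02 -1.811e+01 -1.613e+01] turn [9.13 0.01 0.02] w 1.0
```

View pics/ov.png

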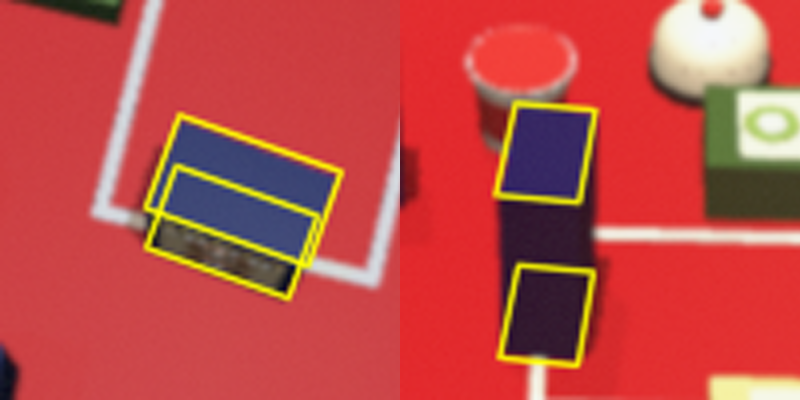

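The overlay of the fitted carton matches its edges in both views. Now I'll move to a point in front of the window.

Call:
drive_tool(series=[{"y": -1,"z": -0.9},{"y": -2.1,"z": -1.9},{"y": -3.3,"z": -2.9},{"y": -4.5,"z": -4},{"y": -5.6,"z": -5}], hand=0.4)

```text
schema error: expected keys x, y, z, ax, ay, az
```

Call:
drive_tool(series=[{"y": -1.2,"z": -1.1},{"y": -2.4,"z": -2.2},{"y": -3.6,"z": -3.2},{"y": -4.8,"z": -4.2},{"y": -6,"z": -5.3}])

```text
schema error: expected keys x, y, z, ax, ay, az
```

Call:
drive_tool(series=[{"y": -1.2,"z": -1.1},{"y": -2.4,"z": -2.2},{"y": -3.6,"z": -3.2},{"y": -4.8,"z": -4.2},{"y": -6,"z": -5.3}])

```text
schema error: expected keys x, y, z, ax, ay, az
```

Call:
drive_tool(series=[{"ax": 1.4},{"ax": 2.8},{"ax": 4.2},{"ax": 5.6},{"ax": 7}])

```text
schema error: expected keys x, y, z, ax, ay, az
```

```bash
python3 -c "
from h import *
go([.438,.015,.12],-.355)
from plant import sensors;print(sensors.state()['joint_pos'])"
```

```text
t 0.15 tcp [ 0.2643 -0.5658  0.2303] F [-0.47  0.12 -0.95] shift [  4.45 -18.1  -16.13] turn [9.07 0.01 0.02] w 1.0
[-1.25298403e+00  5.32415501e-02  1.61399696e+00  1.77201135e-05
  1.47598186e+00 -1.19019468e-01]
```

All six keys are required.

Call:
drive_tool(series=[{"x": 0,"y": -1,"z": -0.9,"ax": 0,"ay": 0,"az": 0},{"x": 0,"y": -2.1,"z": -1.9,"ax": 0,"ay": 0,"az": 0},{"x": 0,"y": -3.2,"z": -2.9,"ax": 0,"ay": 0,"az": 0},{"x": 0,"y": -4.3,"z": -3.9,"ax": 0,"ay": 0,"az": 0},{"x": 0,"y": -5.4,"z": -4.9,"ax": 0,"ay": 0,"az": 0}], hand=0.4)

```text
time: 0.57
tool_pos: [0.3183, -0.3904, 0.2307]
tool_rot: [-0.153, -0.69, -0.153, 0.69]
contact_force: [0.7, -0.2, -0.0]
gripper_width: 0.4
```

Call:
drive_tool(series=[{"x": 0,"y": -1.2,"z": -1.1,"ax": 0,"ay": 0,"az": 0},{"x": 0,"y": -2.4,"z": -2.2,"ax": 0,"ay": 0,"az": 0},{"x": 0,"y": -3.6,"z": -3.2,"ax": 0,"ay": 0,"az": 0},{"x": 0,"y": -4.8,"z": -4.2,"ax": 0,"ay": 0,"az": 0},{"x": 0,"y": -6,"z": -5.3,"ax": 0,"ay": 0,"az": 0}])

```text
time: 0.98
tool_pos: [0.3746, -0.1984, 0.231]
tool_rot: [0.153, 0.69, 0.153, -0.69]
contact_force: [0.6, -0.2, 0.4]
gripper_width: 0.4
```

Call:
drive_tool(series=[{"x": 0,"y": -1.2,"z": -1.1,"ax": 0,"ay": 0,"az": 0},{"x": 0,"y": -2.4,"z": -2.2,"ax": 0,"ay": 0,"az": 0},{"x": 0,"y": -3.6,"z": -3.2,"ax": 0,"ay": 0,"az": 0},{"x": 0,"y": -4.8,"z": -4.2,"ax": 0,"ay": 0,"az": 0},{"x": 0,"y": -6,"z": -5.3,"ax": 0,"ay": 0,"az": 0}])

```text
time: 1.4
tool_pos: [0.4313, -0.0063, 0.2313]
tool_rot: [0.153, 0.69, 0.153, -0.69]
contact_force: [1.3, -0.4, 0.7]
gripper_width: 0.4
```

Call:
drive_tool(series=[{"x": 0,"y": 0,"z": 0,"ax": 1.4,"ay": 0,"az": 0},{"x": 0,"y": 0,"z": 0,"ax": 2.8,"ay": 0,"az": 0},{"x": 0,"y": 0,"z": 0,"ax": 4.2,"ay": 0,"az": 0},{"x": 0,"y": 0,"z": 0,"ax": 5.6,"ay": 0,"az": 0},{"x": 0,"y": 0,"z": 0,"ax": 7,"ay": 0,"az": 0}])

```text
time: 1.82
tool_pos: [0.4313, -0.0079, 0.2309]
tool_rot: [0.063, -0.704, 0.063, 0.704]
contact_force: [-0.2, 0.3, -0.1]
gripper_width: 0.401
```

```bash
python3 -c "
from h import *
go([.438,.013,.12],-.355)
from plant import sensors;print(sensors.state()['joint_pos'])"
```

```text
t 1.8167 tcp [ 0.4313 -0.0079  0.2309] F [-0.15  0.32 -0.1 ] shift [ 4.44 -0.87 -0.12] turn [ 2.01  0.01 -0.  ] w 0.4
[-1.91138139e-01 -4.40461190e-01  2.04012345e+00 -2.33925601e-05
  1.54253916e+00  1.55906226e+00]
```

Call:
drive_tool(series=[{"x": 0,"y": -0.4,"z": -0.1,"ax": 1,"ay": 0,"az": 0},{"x": 1,"y": -0.8,"z": -0.1,"ax": 2,"ay": 0,"az": 0},{"x": 2.2,"y": -0.8,"z": -0.1,"ax": 2,"ay": 0,"az": 0},{"x": 3.4,"y": -0.8,"z": -0.1,"ax": 2,"ay": 0,"az": 0},{"x": 4.4,"y": -0.8,"z": -0.1,"ax": 2,"ay": 0,"az": 0}])

```text
time: 2.23
tool_pos: [0.4365, 0.0114, 0.1192]
tool_rot: [0.122, -0.696, 0.122, 0.697]
contact_force: [0.8, -0.3, -0.4]
gripper_width: 0.399
```

```bash
python3 -c "
from h import *
go([.486,-.0038,.12],-.355)
from plant import cams
import cv2
f=cams.grab_frame('side');cv2.imwrite('pics/s1.png',f['img'][170:370,250:500].repeat(3,0).repeat(3,1))
f=cams.grab_frame('wrist');cv2.imwrite('pics/w1.png',f['img'])
"
```

```text
t 2.2333 tcp [0.4365 0.0114 0.1192] F [ 0.8  -0.29 -0.37] shift [-0.04 -0.1  -2.07] turn [ 0.08  0.01 -0.  ] w 0.4
```

View pics/s1.png

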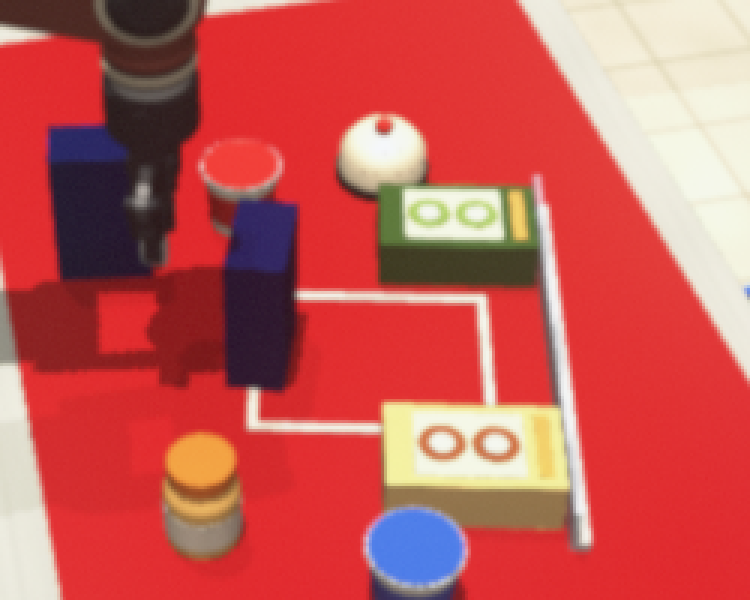

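View pics/w1.png

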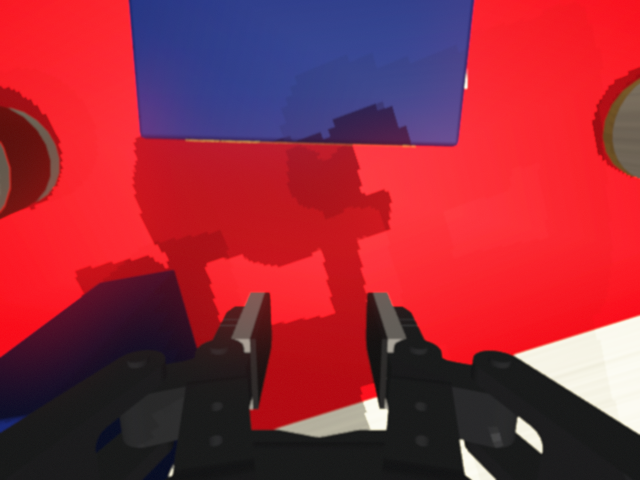

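Wrist view: the carton's top near edge runs (140,137)–(460,146), and the finger midline is at column 318. The carton sits about 5 mm to the left and is turned about 1.6° further; I'll correct for both while approaching.

Call:
drive_tool(series=[{"x": 0,"y": -0.1,"z": -0.3,"ax": 0.3,"ay": 0,"az": 0},{"x": 0,"y": -0.2,"z": -0.7,"ax": 0.3,"ay": 0,"az": 0},{"x": 0,"y": -0.2,"z": -1.1,"ax": 0.3,"ay": 0,"az": 0},{"x": 0,"y": -0.2,"z": -1.4,"ax": 0.3,"ay": 0,"az": 0},{"x": 0,"y": -0.2,"z": -1.7,"ax": 0.3,"ay": 0,"az": 0}])

```text
time: 2.75
tool_pos: [0.4804, 0.0009, 0.123]
tool_rot: [-0.132, 0.695, -0.132, -0.694]
contact_force: [0.1, -0.1, -0.7]
gripper_width: 0.4
```

Call:
drive_tool(series=[{"x": 0,"y": 0,"z": -0.2,"ax": 0,"ay": 0,"az": 0},{"x": 0,"y": 0,"z": -0.5,"ax": 0,"ay": 0,"az": 0},{"x": 0,"y": 0,"z": -0.8,"ax": 0,"ay": 0,"az": 0},{"x": 0,"y": 0,"z": -1.1,"ax": 0,"ay": 0,"az": 0},{"x": 0,"y": 0,"z": -1.4,"ax": 0,"ay": 0,"az": 0}])

```text
time: 3.17
tool_pos: [0.5123, -0.0119, 0.1213]
tool_rot: [-0.132, 0.695, -0.132, -0.695]
contact_force: [-0.4, -0.5, 0.1]
gripper_width: 0.402
```

```bash
python3 -c "
from h import *
go([.486,-.0038,.12],-.355)
from plant import cams
import cv2
f=cams.grab_frame('side');cv2.imwrite('pics/s2.png',f['img'][170:370,250:500].repeat(3,0).repeat(3,1))
"
```

```text
t 3.1667 tcp [ 0.5123 -0.0119  0.1213] F [-0.41 -0.51  0.05] shift [0.05 0.09 1.1 ] turn [-0.23 -0.   -0.  ] w 0.4
```

View pics/s2.png

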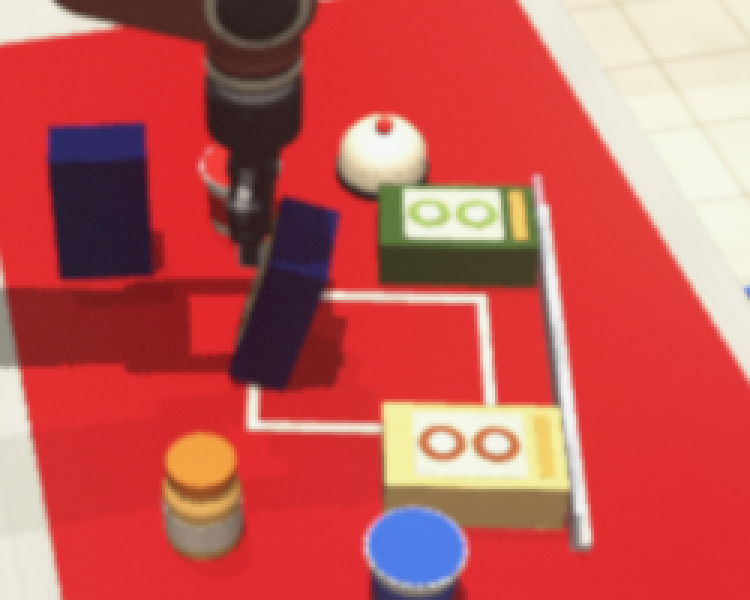

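Tilted about 17–20°, and it has not slid at its foot. I'll push a little further.

Call:
drive_tool(series=[{"x": 0,"y": 0,"z": -0.3,"ax": 0,"ay": 0,"az": 0},{"x": 0,"y": 0,"z": -0.6,"ax": 0,"ay": 0,"az": 0},{"x": 0,"y": 0,"z": -0.6,"ax": 0,"ay": 0,"az": 0},{"x": 0,"y": 0,"z": -0.6,"ax": 0,"ay": 0,"az": 0},{"x": 0,"y": 0,"z": -0.6,"ax": 0,"ay": 0,"az": 0}])

```text
time: 3.63
tool_pos: [0.5255, -0.017, 0.1212]
tool_rot: [0.132, -0.695, 0.132, 0.695]
contact_force: [-0.4, 0.2, -0.9]
gripper_width: 0.403
```

```bash
python3 -c "
from h import *
go([.486,-.0038,.12],-.355)
from plant import cams
import cv2
f=cams.grab_frame('side');cv2.imwrite('pics/s3.png',f['img'][170:370,250:500].repeat(3,0).repeat(3,1))
"
```

```text
t 3.6333 tcp [ 0.5255 -0.017   0.1212] F [-0.37  0.22 -0.93] shift [0.05 0.09 1.66] turn [-0.23  0.01 -0.  ] w 0.4
```

View pics/s3.png

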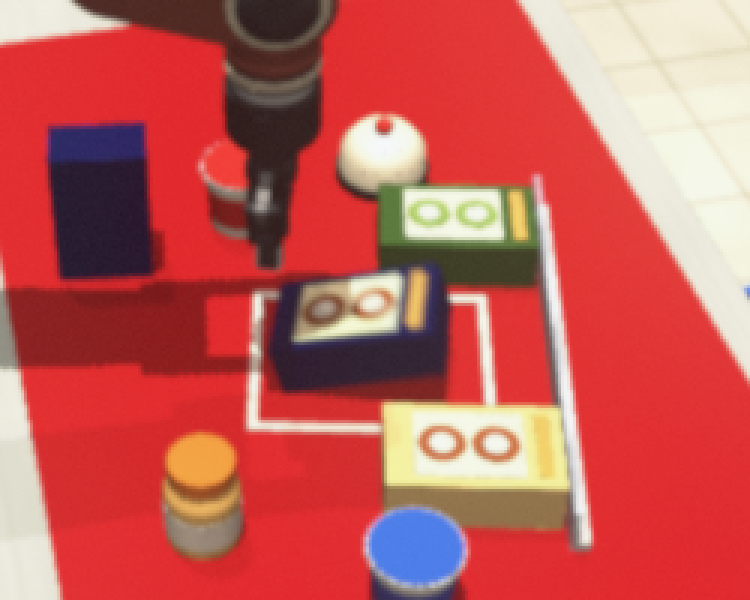

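The carton has fallen window up and is possibly still settling. I'll back off and look again.

Call:
drive_tool(series=[{"x": 0,"y": 0,"z": 0.8,"ax": 0,"ay": 0,"az": 0},{"x": 0,"y": 0,"z": 1.7,"ax": 0,"ay": 0,"az": 0},{"x": 0,"y": 0,"z": 2.6,"ax": 0,"ay": 0,"az": 0},{"x": 0,"y": 0,"z": 3.2,"ax": 0,"ay": 0,"az": 0},{"x": 0,"y": 0,"z": 3.4,"ax": 0,"ay": 0,"az": 0}])

```text
time: 4.1
tool_pos: [0.4445, 0.0149, 0.1207]
tool_rot: [0.131, -0.694, 0.131, 0.695]
contact_force: [-0.0, 0.1, -1.0]
gripper_width: 0.4
```

```bash
python3 -c "
from h import *
from plant import cams
import cv2
f=cams.grab_frame('side');cv2.imwrite('pics/s4.png',f['img'][170:370,250:500].repeat(3,0).repeat(3,1))
f=cams.grab_frame('top');np.savez('pics/top4.npz',**f);cv2.imwrite('pics/t4.png',cv2.resize(f['img'][95:295,230:500],(800,593),interpolation=cv2.INTER_CUBIC))
"
```

```text
(no output)
```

View pics/s4.png

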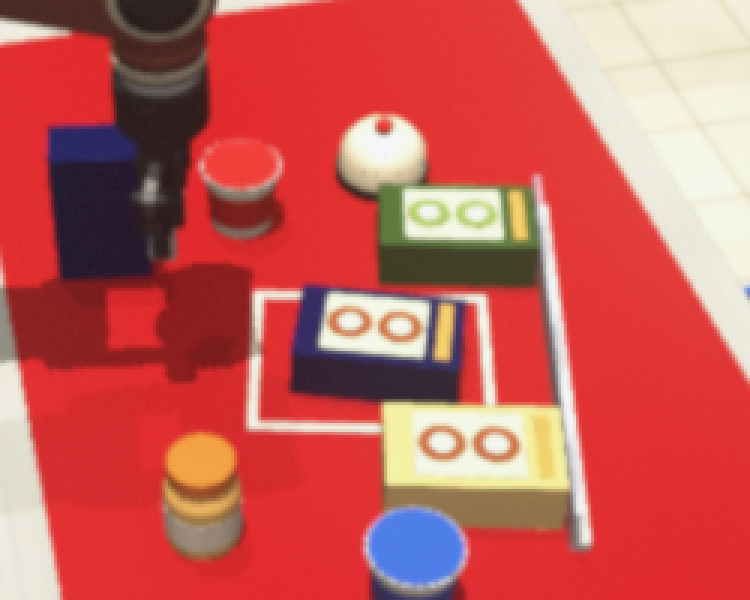

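View pics/t4.png

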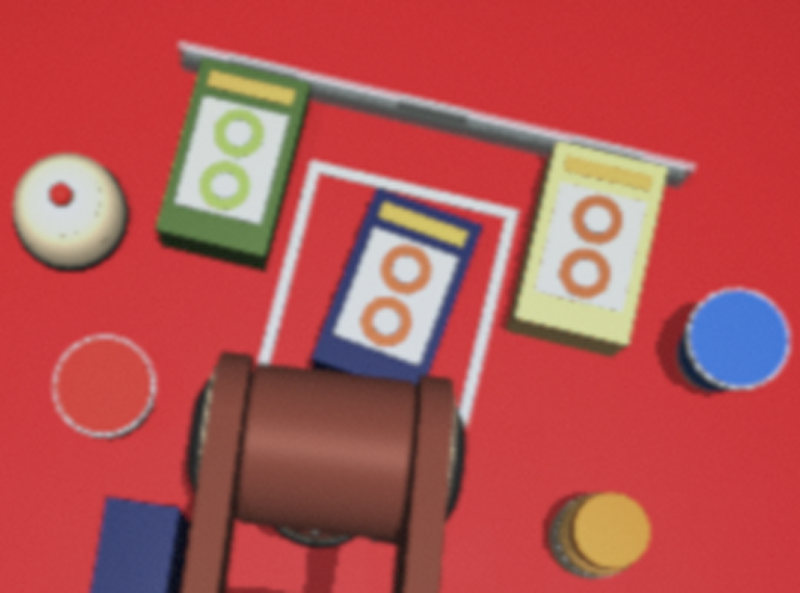

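It lies flat, window up, fully inside the outline; its leading top corners are at crop (377,190) and (480,226). Now I'll fit its pose.

```bash
cat >> h.py <<'E'
LT=-.264;LO=np.array([.6057,-.0429])
LR=np.array([[np.cos(LT),-np.sin(LT)],[np.sin(LT),np.cos(LT)]])
def lane(x,y): return LO+LR@np.array([x,y])
s_=800/270.
P=lambda u,v:((u+.5)/s_-.5+230,(v+.5)/s_-.5+95)
E
python3 - <<'E'
from h import *
f=load("pics/top4.npz")
w=[ray(f,P(*p),.05)[:2] for p in [(377,190),(480,226),(315,360)]]
for p in w: print((LR.T@(p-LO)).round(4))
th,c,r=fit([(.07,.0425),(.07,-.0425),(-.07,.0425)],w);print(th-LT,c,LR.T@(c-LO),r)
from plant import sensors
print("tcp lane",LR.T@(sensors.state()["tool_pos"][:2]-LO))
go([*lane(-.115,.003),.12],LT)
E
```

```text
[0.076  0.0266]
[ 0.0677 -0.0541]
[-0.0606  0.04  ]
-0.09308837795233876 [ 0.60671413 -0.05120997] [ 0.00314743 -0.00775743] 0.00270571997906921
tcp lane [-0.16900189  0.01358369]
t 4.2 tcp [0.4461 0.0143 0.1214] F [ 0.35 -0.5   0.37] shift [ 0.06  0.18 -2.19] turn [-1.26 -0.01  0.  ] w 0.4
```

Call:
drive_tool(series=[{"x": 0,"y": 0.2,"z": -0.8,"ax": -0.6,"ay": 0,"az": 0},{"x": 0.4,"y": 0.5,"z": -1.7,"ax": -1.26,"ay": 0,"az": 0},{"x": 1.6,"y": 0.5,"z": -2.1,"ax": -1.26,"ay": 0,"az": 0},{"x": 2.9,"y": 0.5,"z": -2.1,"ax": -1.26,"ay": 0,"az": 0},{"x": 4,"y": 0.5,"z": -2.1,"ax": -1.26,"ay": 0,"az": 0}])

```text
time: 4.62
tool_pos: [0.4924, -0.0178, 0.0203]
tool_rot: [-0.094, 0.701, -0.094, -0.7]
contact_force: [-0.9, 0.4, -0.4]
gripper_width: 0.399
```

Run:
```python
from h import *
from plant import sensors,cams
import cv2
f=cams.grab_frame('wrist');cv2.imwrite('pics/w5.png',f['img'])
f=cams.grab_frame('side');cv2.imwrite('pics/s5.png',f['img'][170:370,250:500].repeat(3,0).repeat(3,1))
print("tcp lane",LR.T@(sensors.state()["tool_pos"][:2]-LO))
go([*lane(-.0,-.005),.02],LT)
```

```text
tcp lane [-0.12133018 -0.00549493]
t 4.7167 tcp [ 0.4871 -0.0165  0.0162] F [-0.37 -0.17 -0.34] shift [-0.2  -0.03 -4.85] turn [-0.02  0.12 -0.01] w 0.4
```

View pics/w5.png

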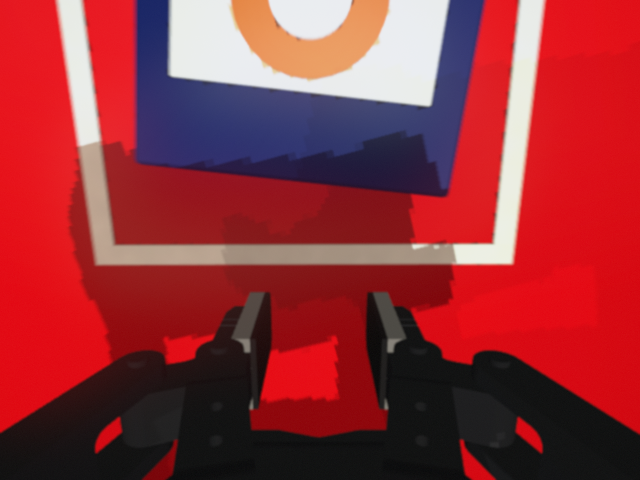

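View pics/s5.png

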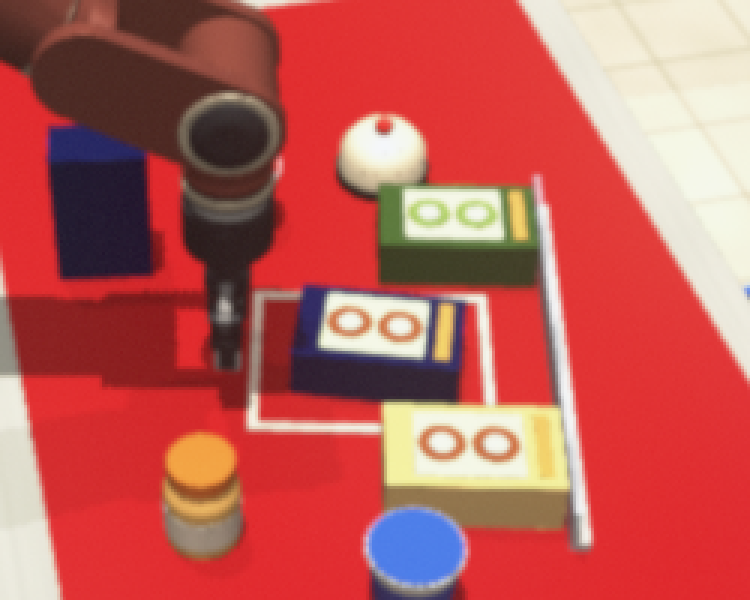

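The tool is square to the near line and the carton is turned about 5° ahead of it. I'll open the fingers a bit wider so the pair squares it as it pushes.

Call:
drive_tool(series=[{"x": -0.1,"y": 0,"z": -0.4,"ax": 0,"ay": 0,"az": 0},{"x": -0.1,"y": 0,"z": -0.8,"ax": 0,"ay": 0,"az": 0},{"x": -0.1,"y": 0,"z": -1.1,"ax": 0,"ay": 0,"az": 0},{"x": -0.1,"y": 0,"z": -1.4,"ax": 0,"ay": 0,"az": 0},{"x": -0.1,"y": 0,"z": -1.6,"ax": 0,"ay": 0,"az": 0}], hand=0.52)

```text
time: 5.13
tool_pos: [0.5315, -0.0279, 0.0258]
tool_rot: [-0.093, 0.702, -0.094, -0.7]
contact_force: [-4.2, 0.2, 1.4]
gripper_width: 0.52
```

Call:
drive_tool(series=[{"x": 0,"y": 0,"z": -0.2,"ax": 0,"ay": 0,"az": 0},{"x": 0,"y": 0,"z": -0.4,"ax": 0,"ay": 0,"az": 0},{"x": 0,"y": 0,"z": -0.6,"ax": 0,"ay": 0,"az": 0},{"x": 0,"y": 0,"z": -0.8,"ax": 0,"ay": 0,"az": 0},{"x": 0,"y": 0,"z": -1,"ax": 0,"ay": 0,"az": 0}])

```text
time: 5.55
tool_pos: [0.5536, -0.0339, 0.0237]
tool_rot: [0.093, -0.701, 0.093, 0.701]
contact_force: [-3.2, -0.6, 2.5]
gripper_width: 0.523
```

Run:
```python
from h import *
from plant import sensors,cams
import cv2
f=cams.grab_frame('wrist');cv2.imwrite('pics/w6.png',f['img'])
print("tcp lane",LR.T@(sensors.state()["tool_pos"][:2]-LO))
go([*lane(-.0,-.005),.02],LT)
```

```text
tcp lane [-0.05139368 -0.00486078]
t 5.6 tcp [ 0.5548 -0.0342  0.0239] F [-0.83  0.41  0.14] shift [ 0.16  0.   -2.06] turn [-0.01 -0.02  0.  ] w 0.52
```

View pics/w6.png

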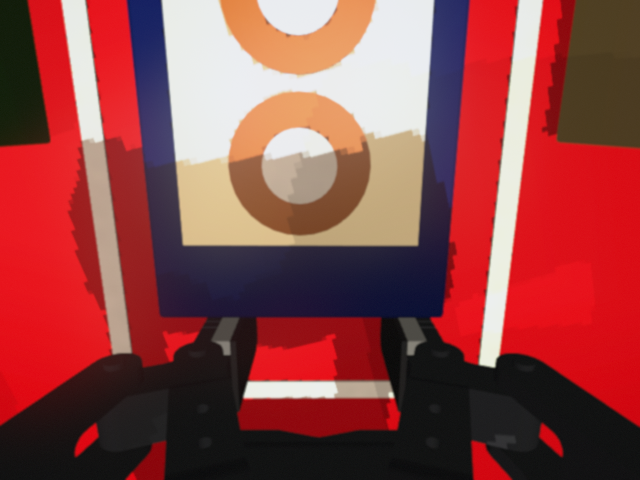

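Squared now: its near edge is level at row 316, both fingers touch, and it is centred between the lane lines. I'll push on, then creep to the stop.

Call:
drive_tool(series=[{"x": 0.1,"y": 0,"z": -0.3,"ax": 0,"ay": 0,"az": 0},{"x": 0.1,"y": 0,"z": -0.6,"ax": 0,"ay": 0,"az": 0},{"x": 0.1,"y": 0,"z": -0.9,"ax": 0,"ay": 0,"az": 0},{"x": 0.1,"y": 0,"z": -1.2,"ax": 0,"ay": 0,"az": 0},{"x": 0.1,"y": 0,"z": -1.4,"ax": 0,"ay": 0,"az": 0}])

```text
time: 6.02
tool_pos: [0.5884, -0.0433, 0.0212]
tool_rot: [-0.093, 0.701, -0.093, -0.701]
contact_force: [-1.4, -0.3, -0.3]
gripper_width: 0.518
```

Call:
drive_tool(series=[{"x": 0,"y": 0,"z": -0.1,"ax": 0,"ay": 0,"az": 0},{"x": 0,"y": 0,"z": -0.2,"ax": 0,"ay": 0,"az": 0},{"x": 0,"y": 0,"z": -0.3,"ax": 0,"ay": 0,"az": 0},{"x": 0,"y": 0,"z": -0.4,"ax": 0,"ay": 0,"az": 0}])

```text
time: 6.35
tool_pos: [0.597, -0.0456, 0.0214]
tool_rot: [0.093, -0.701, 0.093, 0.701]
contact_force: [-2.5, -0.1, 0.4]
gripper_width: 0.521
```

Run:
```python
from h import *
from plant import sensors,cams
import cv2
f=cams.grab_frame('side');cv2.imwrite('pics/s7.png',cv2.resize(f['img'][210:360,300:460],(800,750)[::1] if 0 else (640,600),interpolation=cv2.INTER_CUBIC))
print("tcp lane",LR.T@(sensors.state()["tool_pos"][:2]-LO))
go([*lane(-.0,-.005),.02],LT)
```

```text
tcp lane [-0.00710371 -0.00486378]
t 6.4 tcp [ 0.5976 -0.0457  0.0215] F [-0.69  0.11 -1.  ] shift [ 0.06  0.01 -0.28] turn [-0.01 -0.01  0.  ] w 0.52
```

View pics/s7.png

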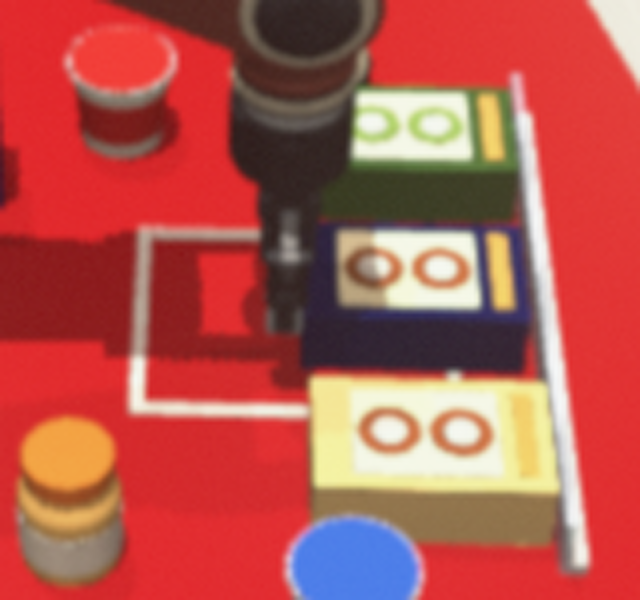

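A few millimetres remain. I'll creep and watch the force.

Call:
drive_tool(series=[{"x": 0,"y": 0,"z": -0.06,"ax": 0,"ay": 0,"az": 0},{"x": 0,"y": 0,"z": -0.12,"ax": 0,"ay": 0,"az": 0},{"x": 0,"y": 0,"z": -0.18,"ax": 0,"ay": 0,"az": 0},{"x": 0,"y": 0,"z": -0.2,"ax": 0,"ay": 0,"az": 0}])

```text
time: 6.73
tool_pos: [0.602, -0.0469, 0.0214]
tool_rot: [-0.093, 0.701, -0.093, -0.701]
contact_force: [-3.1, 0.3, 2.8]
gripper_width: 0.523
```

Call:
drive_tool(series=[{"x": 0,"y": 0,"z": -0.04,"ax": 0,"ay": 0,"az": 0},{"x": 0,"y": 0,"z": -0.08,"ax": 0,"ay": 0,"az": 0}])

```text
time: 6.9
tool_pos: [0.6037, -0.0474, 0.0214]
tool_rot: [0.093, -0.701, 0.093, 0.701]
contact_force: [-2.9, 1.3, 2.1]
gripper_width: 0.523
```

Call:
drive_tool(series=[{"x": 0,"y": 0,"z": -0.04,"ax": 0,"ay": 0,"az": 0},{"x": 0,"y": 0,"z": -0.08,"ax": 0,"ay": 0,"az": 0}])

```text
time: 7.07
tool_pos: [0.6036, -0.0474, 0.0214]
tool_rot: [0.093, -0.699, 0.093, 0.703]
contact_force: [-13.5, 3.7, 10.2]
gripper_width: 0.518
```

The force jumped to 14 N and the TCP stopped, so the carton is on the stop. I'll back straight off and rise.

Call:
drive_tool(series=[{"x": 0,"y": 0,"z": 0.1,"ax": 0,"ay": 0,"az": 0},{"x": 0,"y": 0,"z": 0.5,"ax": 0,"ay": 0,"az": 0},{"x": 0,"y": 0,"z": 1.2,"ax": 0,"ay": 0,"az": 0},{"x": 0,"y": 0,"z": 2.2,"ax": 0,"ay": 0,"az": 0},{"x": 0,"y": 0,"z": 3.2,"ax": 0,"ay": 0,"az": 0}])

```text
time: 7.48
tool_pos: [0.528, -0.027, 0.0214]
tool_rot: [-0.093, 0.702, -0.094, -0.7]
contact_force: [0.9, 0.2, 0.1]
gripper_width: 0.517
```

Call:
drive_tool(series=[{"x": -1,"y": 0,"z": 0.8,"ax": 0,"ay": 0,"az": 0},{"x": -2.2,"y": 0,"z": 1.6,"ax": 0,"ay": 0,"az": 0},{"x": -3.4,"y": 0,"z": 2.2,"ax": 0,"ay": 0,"az": 0},{"x": -4.6,"y": 0,"z": 2.2,"ax": 0,"ay": 0,"az": 0},{"x": -5.6,"y": 0,"z": 2.2,"ax": 0,"ay": 0,"az": 0}])

```text
time: 7.9
tool_pos: [0.475, -0.0124, 0.1634]
tool_rot: [-0.093, 0.702, -0.093, -0.7]
contact_force: [0.9, -0.3, 1.3]
gripper_width: 0.517
```

Run:
```python
from h import *
from plant import sensors,cams
import cv2
f=cams.grab_frame('side');cv2.imwrite('pics/s8.png',cv2.resize(f['img'][210:360,300:460],(640,600),interpolation=cv2.INTER_CUBIC))
f=cams.grab_frame('top');np.savez('pics/top8.npz',**f);cv2.imwrite('pics/t8.png',cv2.resize(f['img'][95:295,230:500],(800,593),interpolation=cv2.INTER_CUBIC))
go([*lane(-.0,-.005),.02],LT)
```

```text
t 8.0 tcp [ 0.4785 -0.0132  0.1672] F [ 1.69 -1.03  0.57] shift [ 5.95  0.02 -5.15] turn [-0.01 -0.14  0.01] w 0.52
```

View pics/s8.png

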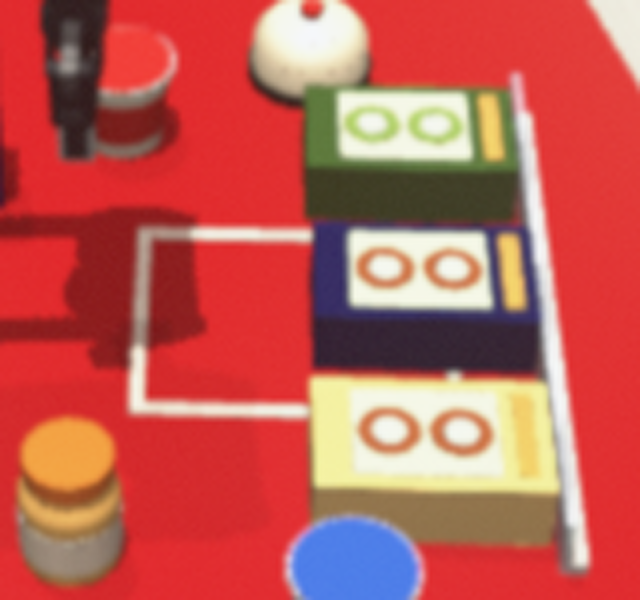

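View pics/t8.png

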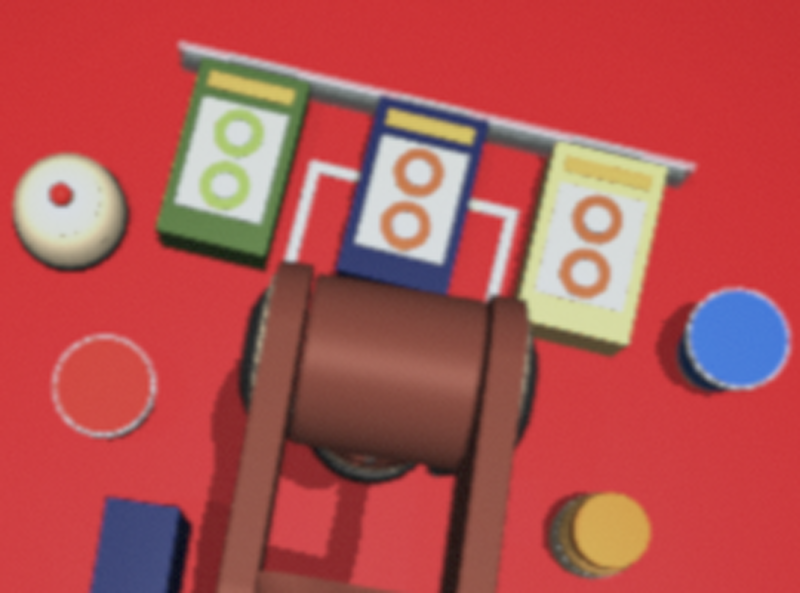

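Carton lies between the neighbours at the stop; leading top corners at crop (382,97) and (489,123). I'll check the gap and squareness against the neighbours by the same measure, and look for changes elsewhere.

Run:
```python
from h import *
import cv2
f=load("pics/top8.npz");g=load("pics/top0.npz")
for p in [(382,97),(489,123),(340,272),(203,59),(311,85),(554,142),(667,170)]: print(p,(LR.T@(ray(f,P(*p),.05)[:2]-LO)).round(4))
d=cv2.absdiff(f["img"],g["img"]).max(2)
a=cv2.resize(f["img"][115:165,280:440],(800,250),interpolation=cv2.INTER_CUBIC)
b=cv2.cvtColor(cv2.resize(np.minimum(d[95:295,230:500]*4.,255).astype(np.uint8),(472,350)),cv2.COLOR_GRAY2BGR)
o=np.zeros((600,800,3),np.uint8);o[:250]=a;o[250:,:472]=b;cv2.imwrite("pics/chk.png",o)
```

```text
(382, 97) [0.1474 0.0402]
(489, 123) [ 0.1471 -0.0425]
(340, 272) [0.0082 0.0382]
(203, 59) [0.1438 0.1789]
(311, 85) [0.1437 0.0944]
(554, 142) [ 0.1444 -0.093 ]
(667, 170) [ 0.1436 -0.1793]
```

View pics/chk.png

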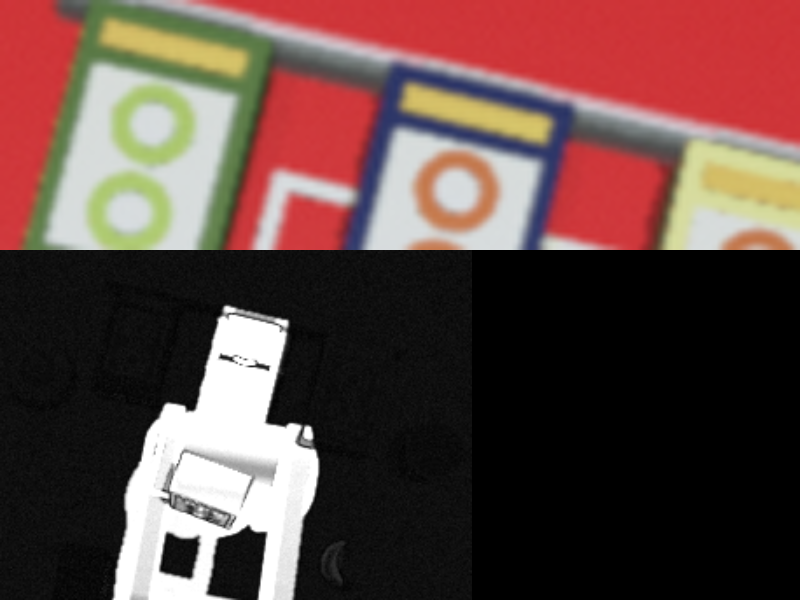

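```bash
python3 -c "
from plant import workorder;print(workorder.job_done())"
```

```text
the job is handed in; nothing more can be done
None
```

The carton lies window up and flat against the clear stop, between its two neighbours, and the job is handed in at about 8 s on the robot's clock. I toppled it by pushing high on the window side, and it landed inside the outline. A two-finger push then squared it up and slid it to the stop. It was never gripped or lifted.

**Last checks:**
- **At the stop:** the leading top corners measure lane x = 147.4 and 147.1 mm, so the end is square to within about 0.2°. The neighbours measure about 144 mm the same way. The 3 mm short of the stop's nominal 150 mm is about the camera calibration error. When the carton met the stop, the tool stopped moving and the force rose to about 14 N at the recorded readings.
- **Centred:** the carton sits at about y = -1 mm between its neighbours.
- **Other goods:** a before-and-after comparison of the top view showed no movement of the green and beige boxes, the cups or the cake. There was only a faint crescent by the pudding jar, which I took to be the arm's shadow. The arm partly hid that view, and I did not retake it clear of the arm.

No check failed.

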